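# Coax the sagging bolt of the glass-offcut box and hold its gate ajar

### The job

Open up the glass-offcut box for me: first lift its loose lid off by the knob and lay it flat in the middle of the cork mat without dropping it. Then draw the barrel bolt by its knob, lifting the sagging bolt over the bent-up lip of the keeper rather than forcing it, and, still gripping that knob, pull the gate open against its spring until there is a gap of about 60 mm at its free edge. Finish like that, gripping the bolt's knob and holding the gate still and ajar with the bolt drawn; leave everything else on the bench alone.

Things in the scene. Friction and masses are not known exactly. Their poses are not given: they have to be found in the camera images.
- offcut_box: Wooden box for glass offcuts, fixed and upright on the bench, 150 (x) x 270 (y) x 125 mm high. Origin: centre of its underside; z up. Its -x side (towards the robot, turned by at most 0.3 rad) is closed by a gate between two posts; +y points along the gate to its hinge, -y to the post with the keeper.
- lid: Loose wooden lid, plate 163 (x) x 280 (y) x 8 mm, 0.25 to 0.45 kg. Origin: centre of the plate's underside, below the knob; at the start 125 mm over the bench, axes as the box's. Under it hang 10 mm deep: two battens (inside the box) and along -x a lip outside the gate, which keeps the gate shut. Laid flat, its origin is 10 mm above the surface.
- lid_knob (a point): Where to grip the lid: middle of its round wooden knob, 30 mm diameter, 22 mm tall, spanning 18 to 40 mm above the lid's origin (a neck of 18 mm below it); this point is 29 mm above the lid's origin, 21 mm above the plate's top.
- rest_mat: Cork mat lying on the bench to the right (-y), fixed, 200 (x) x 260 (y) x 4 mm thick. Origin: centre of its underside.
- bolt_draw (a joint): How far the bolt is drawn along the gate towards the gate's hinge (+y of the box while shut), m: 0 to 0.004 at the start = shot, nose in the keeper; 0.045 = end of travel. From 0.025 on it is clear of the keeper. Friction about 1.2 N, no spring.
- bolt: Dark steel bolt on the gate's outer face: 10 mm rod along the gate, nose turned down at its -y end, knob on a stem straight up. Origin: on the rod's axis under the knob, 80 mm over the bench while sagging; axes as the box's, turning with the gate. 0.13 kg; it can be lifted 0 to 20 mm and falls back. To pass the keeper's lip it must be up more than 9 mm (say 14) until drawn 25 mm.
- bolt_knob (a point): Where to grip the bolt: middle of its upright cylindrical knob, 18 mm diameter, 30 mm tall, 63 mm above the bolt's origin (143 mm above the bench, 20 mm above the gate's top edge). In the box's frame at x -97 (22 mm out from the gate's face), y -30 mm while the bolt is shot. Moves with the bolt.
- keeper: The bent steel keeper on the box's right (-y) post: a trough open at the top whose end on the gate's side is bent up into a lip. The frame is the box's frame. Fixed.
- keeper_lip (a point): Middle of the top edge of the keeper's bent-up lip (4 mm thick in y), 74 mm above the bench; the nose of the shot bolt lies 4 to 9 mm to its -y side, reaching 9 mm below this edge.
- gate (a joint): Angle of the gate, rad: 0 = shut; grows as it swings out towards the robot about its upright hinge (clockwise seen from above), up to 1.2. Springs shut: 0.2 N m when shut, 0.32 N m at 0.3 rad (about 2 N at the knob). The gate is 196 mm wide: 0.3 rad leaves about 60 mm at the free edge.
- gate_hinge (a point): A point on the gate's upright hinge axis at the height of the gate's top; in the box's frame at x -75, y +106 mm.
- gate_edge (a point): Upper outer corner of the gate's free stile; moves with the gate. 123 mm above the bench.
- nail_pot: Bystander, to be left alone: steel cup, rim radius 36, 65 tall (mm). Origin: centre of its underside.
- flux_tin: Bystander, to be left alone: steel can, radius 30, 55 tall (mm). Origin: centre of its underside.
- hammer: Bystander, to be left alone: hammer lying flat (mm). Origin: a point on its underside.
- oil_bottle: Bystander, to be left alone: small amber glass bottle, radius 24, 115 tall (mm). Origin: centre of its underside.
- lathekin: Bystander, to be left alone: dark wooden smoothing stick 150 x 28 x 14, lying (mm). Origin: centre of its underside.
- came_bar: Bystander, to be left alone: bar of lead came 240 x 11 x 10, lying (mm). Origin: centre of its underside.
- weight: Bystander, to be left alone: turned steel weight, radius 28, 58 tall (mm). Origin: centre of its underside.

How it is judged:
By the outcome, as a careful person would: the job done as asked, in the order asked, and still so for the second after the job is handed in, while the arm keeps its last pose, push and grip.
It also fails if it takes over 54 s, if anything falls off the work surface, if the arm or the gripper's body presses on something with over 40 N, if the wrist force passes 120 N, or if a joint passes its speed limit or range.

### The arm

A 6-joint arm with a two-finger parallel gripper is mounted at the origin on the work surface. World frame = base frame: x ahead of the robot, y to its left, z up, the work surface at z = 0. Lengths are in m, angles in rad, forces in N, time in s.
With the tool pointing down it reaches from about 0.325 to 0.9 m from the base axis. Payload 6.1 kg.
Tool frame: the origin (TCP) lies at the very end of the fingers, on their centre line; the grasp point (between the pads) lies 19 mm behind it (bot.hold_point_z is the distance from the TCP to the grasp point, in m); z points along the fingers, y is the direction in which the jaws open and shut (so a half turn about z gives the same grasp; the last joint's range is limited). The gripper opens to 85 mm and grips with 20 to 120 N. Pads are 22 mm wide; open, the fingers measure 114 mm over their backs; the gripper's body (76 mm by 85 mm) begins 54 mm behind the grasp point. The pads swing forward as they close: fully open they stand 13 mm farther back than shut.
Start: joints at [1.052, 0.22, 1.526, -0, 1.395, -0.126], TCP at [0.239, 0.577, 0.231] pointing down, gripper open.
Joint ranges: [-2.98, 2.98], [-0.91, 2.08], [0.09, 2.57], [-1.24, 4.39], [0.2, 2.65], [-2.68, 2.68]. Speed limits (rad/s): [2.57, 2.57, 3.01, 3.14, 3.14, 3.14].

### API

Orientations are given as a 3x3 rotation matrix whose columns are the frame's x, y, z axes.
In Python, from cell import readout, cams, bot gives the robot as it stands.
- The arm moves only by the tool jog_arm, never from a script. Its argument "motion" is one flat list of numbers, 7 for each row, row after row: the opening, from 0 (shut) to 1 (fully open), then the shift along the world's x, y, z in cm, then the turn, a rotation vector about the world's x, y, z in rad. A call has 1 to 20 rows; each row shifts and turns the commanded pose from where the row before left it; what a row does not reach is not made up. A row lasts 1/10 s, in which the tool goes at most 50 mm and 8.59 degrees, less where a joint would pass 70% of its speed; a pose out of reach is approached as far as the arm can. A call with a gripper value outside its range is refused whole. The fingers move at their own pace and stop on an object; "force" is the grip in N (left out, the last holds). Time passes only in rows, so rows that do not move let the fingers close. It gives the time, the measured TCP pose, the force and the opening at its end, in the units of the state.
- readout.state(): the state, without advancing time (a new reading comes with each control period).
- cams.get_image(name): name is "side" or "top"; returns (picture, depth): 420x560x3 uint8, red, green, blue; 420x560 float32, m along the optical axis (not along the pixel's ray), 0 where there is no reading.
- cams.get_calibration(name): a dict with "intrinsics" (3x3 intrinsics, pixels), "cam_to_world" (4x4, takes a point from camera to world coordinates). Camera axes: x right, y down, z forward; pixel columns grow to the right and rows downward; lengths in m; the calibration is good to about 2 mm. A picture is of the moment at which its call begins. get_calibration takes no time and is no camera call.
- bot.close_job(): hands the job in, once; it reports no verdict.
The state is a dict: "t": time; "joint_pos": joint angles; "joint_vel": joint speeds; "tau": joint torques, N m; "tool_pos": TCP position; "tool_rot": TCP orientation; "force": force on the tool from outside, world axes, zero at the start; "ft_torque": the same for the moment, N m; "width": opening from 0.0 (shut) to 1.0 (fully open).
Only numpy, scipy, OpenCV 4.12 (cv2) and the standard library are available. Lean on these libraries where they do the work, as an engineer would, in place of code of your own. Each camera call takes 0.05 s, during which the arm holds its last target.

## Working session

There is one attempt and no reset: what is moved stays moved. The work goes in short steps, Python scripts to look and compute and a tool call to move; the robot and the scene stay as the last step left them, time stands still between calls to the robot, and variables do not carry over. Pictures are saved under pics/ and viewed, and the job is handed in when it is done.

Besides the shell and the picture viewer there is one more tool, called after "Emit:" as name(argument=value, ...) on one line, values as JSON. jog_arm: Moves the arm, as the interface text tells. Its arguments: {"type":"object","properties":{"motion":{"type":"array"},"force":{"type":"number"}},"required":["motion"]}

```bash
mkdir -p pics; cat > h.py <<'E'
import numpy as np,cv2
from cell import readout,cams,bot
def grab(n,tag):
    im,d=cams.get_image(n); np.savez(f'pics/{tag}.npz',im=im,d=d)
    cv2.imwrite(f'pics/{tag}.png',im[:,:,::-1]); return im,d
def w(n,u,v,d):
    c=cams.get_calibration(n);K=c['intrinsics'];T=np.array(c['cam_to_world'])
    p=np.linalg.inv(K)@np.array([u,v,1.])*d
    return (T@np.append(p,1))[:3]
def onz(n,u,v,z):
    c=cams.get_calibration(n);K=c['intrinsics'];T=np.array(c['cam_to_world'])
    r=T[:3,:3]@(np.linalg.inv(K)@np.array([u,v,1.])); o=T[:3,3]
    return o+r*(z-o[2])/r[2]
def px(n,P):
    c=cams.get_calibration(n);K=np.array(c['intrinsics']);T=np.linalg.inv(c['cam_to_world'])
    q=K@(T@np.append(P,1))[:3]; return q[:2]/q[2]
def cloud(n,d):
    c=cams.get_calibration(n);K=np.array(c['intrinsics']);T=np.array(c['cam_to_world'])
    v,u=np.mgrid[:d.shape[0],:d.shape[1]]
    p=np.stack([(u-K[0,2])/K[0,0]*d,(v-K[1,2])/K[1,1]*d,d],-1)
    return p@T[:3,:3].T+T[:3,3]
E
python3 - <<'E'
from h import *
np.set_printoptions(precision=4,suppress=True)
grab('top','t0');grab('side','s0')
for n in('top','side'):print(cams.get_calibration(n))
print(readout.state(),bot.hold_point_z)
E
```

```text
{'intrinsics': array([[536.3953,   0.    , 287.9885],
       [  0.    , 536.3953, 209.9701],
       [  0.    ,   0.    ,   1.    ]]), 'cam_to_world': array([[ 0.0294, -0.9969,  0.0727,  0.4461],
       [-0.9995, -0.0299, -0.0047, -0.0238],
       [ 0.0069, -0.0725, -0.9973,  1.5367],
       [ 0.    ,  0.    ,  0.    ,  1.    ]])}
{'intrinsics': array([[478.1706,   0.    , 270.0318],
       [  0.    , 478.1706, 204.3131],
       [  0.    ,   0.    ,   1.    ]]), 'cam_to_world': array([[ 0.7445, -0.3896,  0.5421, -0.1135],
       [-0.6675, -0.4206,  0.6144, -0.7713],
       [-0.0114, -0.8193, -0.5733,  0.7923],
       [ 0.    ,  0.    ,  0.    ,  1.    ]])}
{'t': 0.1, 'joint_pos': array([ 1.0519,  0.2212,  1.5275, -0.    ,  1.3947, -0.1261]), 'joint_vel': array([-0.0006, -0.0007, -0.0026, -0.0006,  0.0021, -0.0015]), 'tau': array([  0.0018, -49.8244, -39.0547,   0.    ,   0.0056,   0.    ]), 'tool_pos': array([0.239 , 0.5769, 0.2303]), 'tool_rot': array([[-0.9238,  0.3828, -0.0009],
       [ 0.3828,  0.9238, -0.0016],
       [ 0.0002, -0.0018, -1.    ]]), 'force': array([0.079 , 0.5723, 0.084 ]), 'ft_torque': array([-0.0166, -0.014 , -0.0174]), 'width': 0.9992963350191852} 0.0187
```

View pics/t0.png

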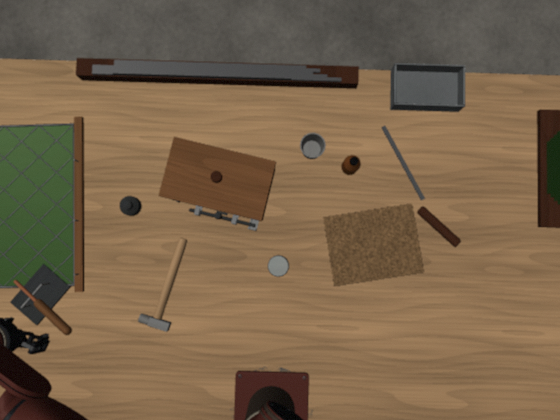

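View pics/s0.png

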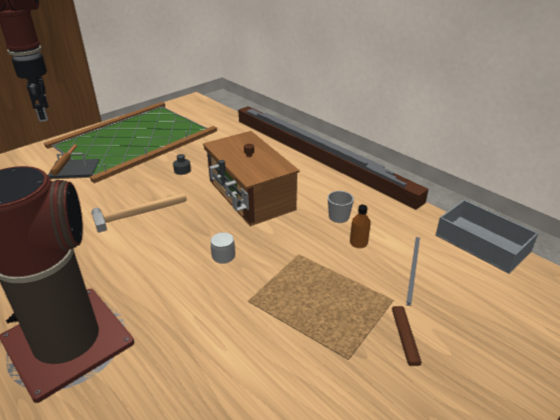

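The top view shows the lid around (217,180) with its knob at (216,176), the bolt along (192,210)–(256,226) and the mat around (373,245). Next I'll enlarge and measure.

```bash
python3 - <<'E'
from h import *
np.set_printoptions(precision=4,suppress=True)
z=np.load('pics/t0.npz');im,d=z['im'],z['d']
P=cloud('top',d)
def rect(m):
    m=m.astype(np.uint8);n,l,s,c=cv2.connectedComponentsWithStats(m);k=1+np.argmax(s[1:,4])
    q=P[l==k][:,:2].astype(np.float32)
    return cv2.minAreaRect(q*1000),cv2.boxPoints(cv2.minAreaRect(q*1000)),s[k],np.median(P[l==k],0)
m=np.zeros(d.shape,bool);m[130:235,150:285]=1
print('lid',*rect(m&(P[...,2]>.12)&(P[...,2]<.137)),sep='\n')
k=m&(P[...,2]>.155); v,u=np.nonzero(k);print('knob',P[k].mean(0),np.median(P[k],0),k.sum(),P[k][:,2].max(),u.mean(),v.mean())
# mat by colour
roi=np.zeros(d.shape,bool);roi[195:295,315:430]=1
f=cv2.GaussianBlur(im,(5,5),0).astype(int)
mm=roi&(f[...,0]<115)&(abs(P[...,2])<.02)
mm=cv2.morphologyEx(mm.astype(np.uint8),cv2.MORPH_OPEN,np.ones((7,7)))
print('mat',*rect(mm),sep='\n')
bk=m&(P[...,2]>.14)&(P[...,2]<.175)
v,u=np.nonzero(bk&(np.arange(420)[:,None]>195));print('boltknob',list(zip(u,v)),P[v,u])
for n,t,r in(('top','t0',(130,235,150,285)),('side','s0',(125,225,195,305))):
    I=np.load(f'pics/{t}.npz')['im'][r[0]:r[1],r[2]:r[3],::-1]
    cv2.imwrite(f'pics/{t}c.png',cv2.resize(I,None,fx=5.5,fy=5.5,interpolation=cv2.INTER_CUBIC))
E
```

```text
lid
((628.5245361328125, 160.8144989013672), (280.9587097167969, 163.65716552734375), 77.95074462890625)
[[519.1733  40.512 ]
 [679.2249   6.3482]
 [737.8757 281.1169]
 [577.8242 315.2808]]
[ 158  136  118   85 6026]
[0.6264 0.1602 0.132 ]
knob [0.5547 0.0983 0.6139] [0.6176 0.1522 0.1655] 204 1.5367052501305856 216.33823529411765 183.33823529411765
mat
((466.2531433105469, -278.01934814453125), (197.29026794433594, 262.3354797363281), 10.34829044342041)
[[ 345.6507 -166.7049]
 [ 392.7744 -424.7733]
 [ 586.8556 -389.3337]
 [ 539.7319 -131.2654]]
[ 325  206   98   79 5911]
[ 0.4647 -0.2784  0.0032]
boltknob [(np.int64(162), np.int64(196)), (np.int64(244), np.int64(196)), (np.int64(246), np.int64(198)), (np.int64(256), np.int64(203)), (np.int64(223), np.int64(206)), (np.int64(215), np.int64(212)), (np.int64(216), np.int64(212)), (np.int64(217), np.int64(212)), (np.int64(218), np.int64(212)), (np.int64(214), np.int64(213)), (np.int64(215), np.int64(213)), (np.int64(216), np.int64(213)), (np.int64(217), np.int64(213)), (np.int64(218), np.int64(213)), (np.int64(219), np.int64(213)), (np.i
[... 1335 characters left out ...]
01]
 [0.5306 0.1572 0.1573]
 [0.5307 0.1546 0.1574]
 [0.5309 0.1523 0.1559]
 [0.531  0.1499 0.1544]
 [0.5312 0.1474 0.1536]
 [0.5312 0.1447 0.1544]
 [0.5278 0.1593 0.1604]
 [0.5281 0.1573 0.1561]
 [0.5281 0.1546 0.1571]
 [0.5283 0.1495 0.1568]
 [0.5283 0.1468 0.1579]
 [0.5285 0.1444 0.156 ]
 [0.5251 0.1588 0.163 ]
 [0.5256 0.1573 0.155 ]
 [0.5254 0.1541 0.16  ]
 [0.5257 0.152  0.1566]
 [0.5257 0.1493 0.1577]
 [0.5259 0.1469 0.1558]
 [0.5261 0.1446 0.1537]
 [0.5228 0.1568 0.1584]
 [0.523  0.1544 0.1566]
 [0.5227 0.151  0.1634]
 [0.5228 0.1485 0.1631]
 [0.5231 0.1463 0.1597]
 [0.5268 0.0602 0.1401]
 [0.527  0.055  0.1401]
 [0.5205 0.1545 0.1551]
 [0.5206 0.152  0.1547]
 [0.5208 0.1497 0.1527]]
```

View pics/t0c.png

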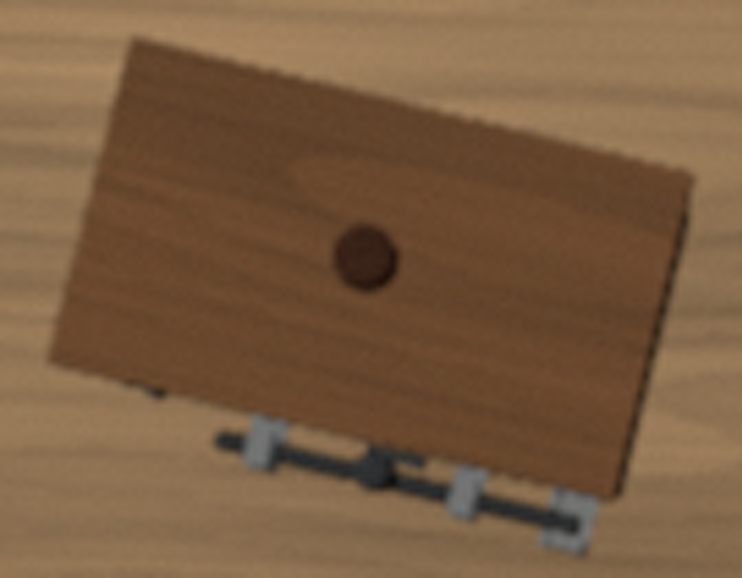

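View pics/s0c.png

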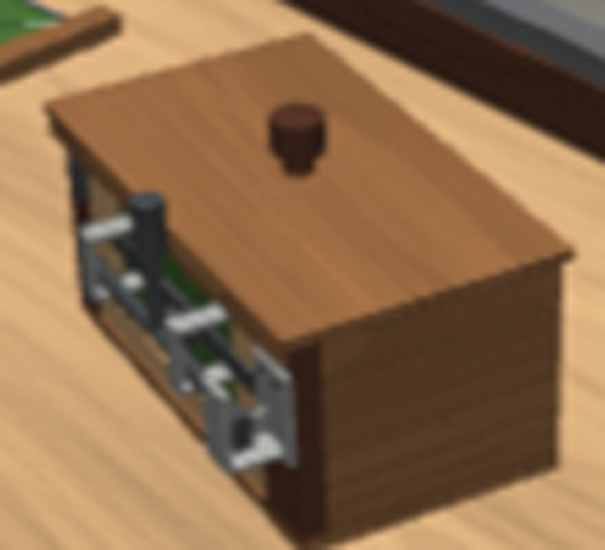

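```bash
python3 - <<'E'
from h import *
np.set_printoptions(precision=4,suppress=True)
z=np.load('pics/t0.npz');im,d=z['im'],z['d']
P=cloud('top',d)
m=np.zeros(d.shape,bool);m[165:188,205:230]=1
k=m&(P[...,2]>.155)&(P[...,2]<.2);v,u=np.nonzero(k);print(P[k].mean(0),(P[k].max(0)+P[k].min(0))/2,k.sum(),u.mean(),v.mean(),onz('top',u.mean(),v.mean(),.165))
yaw=-.2106;R=np.array([[np.cos(yaw),-np.sin(yaw)],[np.sin(yaw),np.cos(yaw)]])
o=np.array([.6285,.1608])
print('pred bolt knob',o+R@[-.097,-.030],o+R@[-.097,-.026],'hinge',o+R@[-.075,.106])
# side view check
print('side px lid knob top',px('side',[.6285,.1608,.165]),'bolt top',px('side',np.append(o+R@[-.097,-.030],.158)))
# edges of the mat in side
for c in [[ .3456,-.1667,.004],[.3928,-.4248,.004],[.5869,-.3893,.004],[.5397,-.1313,.004]]:print(px('side',c),px('top',c))
E
```

```text
[0.6292 0.1594 0.1638] [0.6296 0.1596 0.1628] 108 215.34259259259258 175.65740740740742 [0.629  0.1592 0.165 ]
pred bolt knob [0.5274 0.1517] [0.5282 0.1557] hinge [0.5773 0.2801]
side px lid knob top [247.6096 144.3903] bolt top [220.7447 160.0602]
[246.4999 299.1499] [333.5772 285.9651]
[348.7679 358.4876] [424.5701 271.9079]
[393.5685 299.5066] [412.968  203.6057]
[297.1928 253.0144] [322.8012 217.3296]
```

```bash
python3 - <<'E'
from h import *
I=np.load('pics/t0.npz')['im'][195:300,310:470,::-1]
cv2.imwrite('pics/mat.png',cv2.resize(I,None,fx=5,fy=5,interpolation=cv2.INTER_CUBIC))
E
```

```text
(no output)
```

View pics/mat.png

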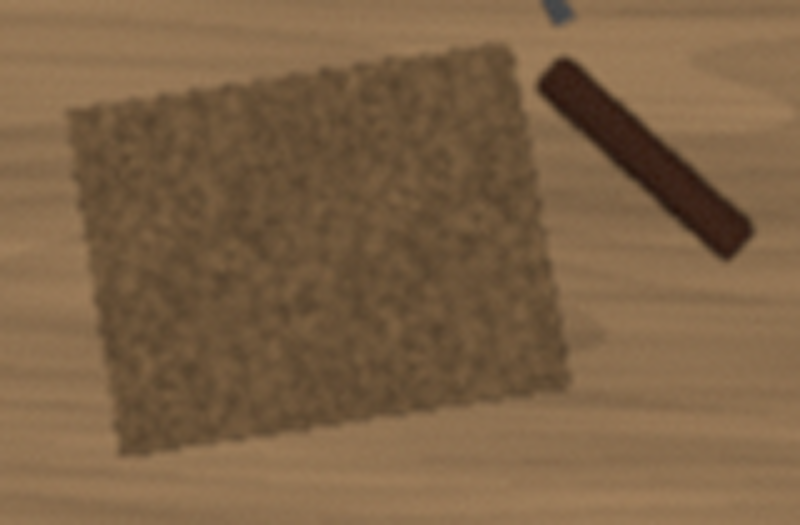

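```bash
python3 - <<'E'
from h import *
np.set_printoptions(precision=4,suppress=True)
C=[onz('top',310+(a+.5)/5-.5,195+(b+.5)/5-.5,.004) for a,b in((68,110),(510,43),(570,385),(120,455))]
C=np.array(C);print(C,C.mean(0))
e=[C[i]-C[(i+1)%4] for i in range(4)];print([np.hypot(*x[:2]) for x in e],[np.degrees(np.arctan2(x[1],x[0])) for x in e])
S=np.array([onz('side',a,b,.004) for a,b in((250,298),(349,348),(392,300),(302,259))]);print(S.mean(0))
L=[onz('top',310+a/5,195+b/5,.014) for a,b in((540,85),(565,57),(752,232),(728,260))];print(np.array(L))
E
```

```text
[[ 0.5418 -0.1324  0.004 ]
 [ 0.588  -0.3854  0.004 ]
 [ 0.3936 -0.422   0.004 ]
 [ 0.3466 -0.1667  0.004 ]] [ 0.4675 -0.2766  0.004 ]
[np.float64(0.2571320296176007), np.float64(0.19779020588171375), np.float64(0.25956848615474004), np.float64(0.19819598522972837)] [np.float64(100.33381194898202), np.float64(10.685575264674133), np.float64(-79.57662693334477), np.float64(-170.01940433353587)]
[ 0.4705 -0.2803  0.004 ]
[[ 0.5624 -0.4016  0.014 ]
 [ 0.5788 -0.4157  0.014 ]
 [ 0.4823 -0.5232  0.014 ]
 [ 0.466  -0.5096  0.014 ]]
```

Emit:
jog_arm(motion=[1,2.4,-2.6,0,0,0,0.01,1,2.4,-2.6,0,0,0,0.01,1,2.4,-2.6,0,0,0,0.01,1,2.4,-2.6,0,0,0,0.01,1,2.4,-2.6,0,0,0,0.01,1,2.4,-2.6,0,0,0,0.01,1,2.4,-2.6,0,0,0,0.01,1,2.4,-2.6,0,0,0,0.01,1,2.4,-2.6,0,0,0,0.01,1,2.4,-2.6,0,0,0,0.01,1,2.4,-2.6,0,0,0,0.01,1,2.4,-2.6,0,0,0,0.01,1,2.4,-2.6,0,0,0,0.01,1,2.4,-2.6,0,0,0,0.01,1,2.4,-2.6,0,0,0,0.01,1,2.4,-2.6,0,0,0,0.03,1,0,0,0,0,0,0,1,0,0,0,0,0,0,1,0,0,0,0,0,0], force=60)

```text
t: 2.0
tool_pos: [0.6224, 0.1621, 0.2308]
tool_rot: [[-0.978, 0.211, -0.001], [0.211, 0.978, 0.0], [0.001, -0.0, -1.0]]
force: [0.3, -0.2, 0.0]
width: 0.996
```

Emit:
jog_arm(motion=[1,0.4,-0.1,-1.5,0,0,0,1,0.3,-0.1,-2,0,0,0,1,0,0,-2,0,0,0,1,0,0,-2,0,0,0,1,0,0,-1.3,0,0,0,1,0,0,-0.5,0,0,0,1,0,0,0,0,0,0])

```text
t: 2.7
tool_pos: [0.6295, 0.1597, 0.1373]
tool_rot: [[-0.978, 0.211, -0.002], [0.211, 0.978, -0.0], [0.002, -0.001, -1.0]]
force: [0.0, 0.2, -0.1]
width: 1.002
```

```bash
python3 - <<'E'
from h import *
im,d=grab('side','s1')
cv2.imwrite('pics/s1c.png',cv2.resize(im[60:230,180:330,::-1],None,fx=3.5,fy=3.5,interpolation=cv2.INTER_CUBIC))
E
```

```text
(no output)
```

View pics/s1c.png

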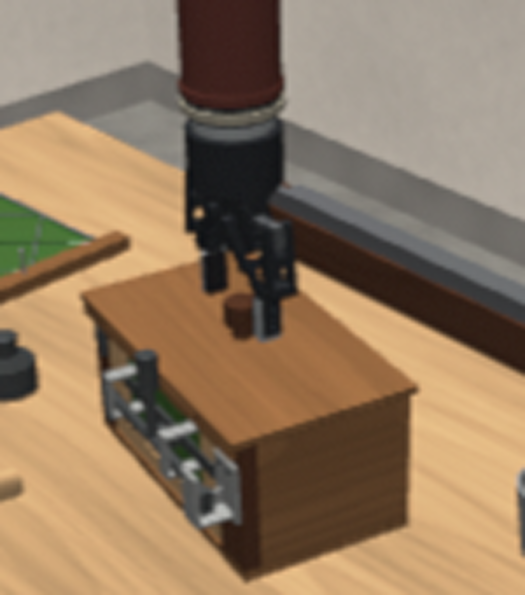

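The knob, at crop (240,315), sits between the two fingertips at (214,275) and (268,320). I'll close the gripper.

Emit:
jog_arm(motion=[0.2,0,0,0,0,0,0,0.2,0,0,0,0,0,0,0.2,0,0,0,0,0,0,0.2,0,0,0,0,0,0,0.2,0,0,0,0,0,0,0.2,0,0,0,0,0,0,0.2,0,0,0,0,0,0,0.2,0,0,0,0,0,0], force=60)

```text
t: 3.55
tool_pos: [0.6308, 0.1591, 0.1393]
tool_rot: [[-0.977, 0.211, 0.001], [0.211, 0.977, -0.0], [-0.001, -0.0, -1.0]]
force: [-1.3, -2.0, 5.7]
width: 0.332
```

Emit:
jog_arm(motion=[0.2,0,0,0.5,0,0,0,0.2,0,0,0.5,0,0,0,0.2,0,0,1,0,0,0,0.2,0,0,1.5,0,0,0,0.2,0,0,2,0,0,0,0.2,0,0,2,0,0,0,0.2,0,0,1.5,0,0,0,0.2,0,0,1,0,0,0,0.2,0,0,0,0,0,0])

```text
t: 4.45
tool_pos: [0.6313, 0.1596, 0.2407]
tool_rot: [[-0.977, 0.211, 0.004], [0.211, 0.977, 0.0], [-0.003, 0.001, -1.0]]
force: [0.3, 0.1, -2.8]
width: 0.33
```

```bash
python3 - <<'E'
from h import *
im,d=grab('side','s2')
cv2.imwrite('pics/s2c.png',cv2.resize(im[40:230,180:330,::-1],None,fx=3,fy=3,interpolation=cv2.INTER_CUBIC))
E
```

```text
(no output)
```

View pics/s2c.png

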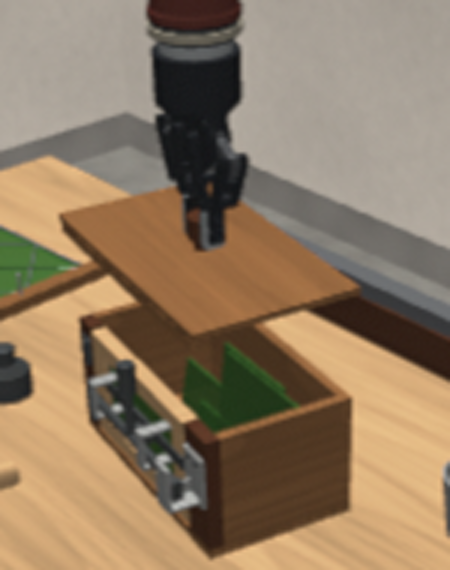

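The lid is lifted level, at crop (205,260), and hangs clear above the box. Next I carry it over to the mat.

Emit:
jog_arm(motion=[0.2,-0.46,-1.19,0,0,0,0.011,0.2,-0.46,-1.19,0,0,0,0.011,0.2,-0.93,-2.38,0,0,0,0.022,0.2,-0.93,-2.38,0,0,0,0.022,0.2,-0.93,-2.38,0,0,0,0.022,0.2,-0.93,-2.38,0,0,0,0.022,0.2,-0.93,-2.38,0,0,0,0.022,0.2,-0.93,-2.38,0,0,0,0.022,0.2,-0.93,-2.38,0,0,0,0.022,0.2,-0.93,-2.38,0,0,0,0.022,0.2,-0.93,-2.38,0,0,0,0.022,0.2,-0.93,-2.38,0,0,0,0.022,0.2,-0.93,-2.38,0,0,0,0.022,0.2,-0.93,-2.38,0,0,0,0.022,0.2,-0.93,-2.38,0,0,0,0.022,0.2,-0.93,-2.38,0,0,0,0.022,0.2,-0.93,-2.38,0,0,0,0.022,0.2,-0.93,-2.38,0,0,0,0.022,0.2,-0.46,-1.19,0,0,0,0.011,0.2,-0.46,-1.19,0,0,0,0.011])

```text
t: 6.5
tool_pos: [0.4611, -0.2702, 0.2373]
tool_rot: [[-0.983, -0.181, -0.002], [-0.181, 0.983, 0.001], [0.001, 0.001, -1.0]]
force: [1.0, 0.3, -3.7]
width: 0.334
```

Emit:
jog_arm(motion=[0.2,0,0,0,0,0,0,0.2,0,0,0,0,0,0,0.2,0,0,-1.5,0,0,0,0.2,0,0,-2,0,0,0,0.2,0,0,-2,0,0,0,0.2,0,0,-2,0,0,0,0.2,0,0,-2,0,0,0,0.2,0,0,-2,0,0,0,0.2,0,0,-2,0,0,0,0.2,0,0,-1.5,0,0,0,0.2,0,0,-1,0,0,0,0.2,0,0,0,0,0,0,0.2,0,0,0,0,0,0])

```text
t: 7.8
tool_pos: [0.4633, -0.2691, 0.0786]
tool_rot: [[-0.983, -0.182, 0.0], [-0.182, 0.983, -0.0], [-0.0, -0.0, -1.0]]
force: [-0.0, -0.2, -3.5]
width: 0.332
```

```bash
python3 - <<'E'
from h import *
np.set_printoptions(precision=4,suppress=True)
print(readout.state())
im,d=grab('side','s3');im,d=grab('top','t3')
cv2.imwrite('pics/t3c.png',cv2.resize(im[180:310,300:470,::-1],None,fx=4,fy=4,interpolation=cv2.INTER_CUBIC))
P=cloud('top',d);m=(P[...,1]<-.1)&(P[...,1]>-.45)&(P[...,2]>.025)&(P[...,2]<.09)&(P[...,0]<.6)&(P[...,0]>.3)
q=P[m];print(m.sum());A=np.c_[q[:,:2]-[.464,-.268],np.ones(len(q))];s=np.linalg.lstsq(A,q[:,2],rcond=None)[0];
r=q[:,2]-A@s; g=abs(r)<.004; s=np.linalg.lstsq(A[g],q[g,2],rcond=None)[0];print(s,np.std(r[g]))
R=cv2.minAreaRect((q[g][:,:2]*1000).astype(np.float32));print(R,cv2.boxPoints(R))
E
```

```text
{'t': 7.8, 'joint_pos': array([-0.6733,  0.174 ,  1.8868,  0.    ,  1.0804, -2.4276]), 'joint_vel': array([-0.0024, -0.0161, -0.0174, -0.0007,  0.0013,  0.0018]), 'tau': array([  0.0679, -42.9958, -34.2845,  -0.0089,   0.0615,   0.0009]), 'tool_pos': array([ 0.4633, -0.2691,  0.0786]), 'tool_rot': array([[-0.9832, -0.1824,  0.0003],
       [-0.1824,  0.9832, -0.0002],
       [-0.0003, -0.0003, -1.    ]]), 'force': array([-0.0253, -0.2477, -3.5243]), 'ft_torque': array([-0.0207, -0.0648,  0.0576]), 'width': 0.33204149797758176}
3016
[0.0011 0.0011 0.072 ] 0.0020583866884985734
((462.2225341796875, -267.68084716796875), (162.78709411621094, 280.5015563964844), 10.533541679382324) [[ 356.5612 -144.6732]
 [ 407.84   -420.4478]
 [ 567.8839 -390.6885]
 [ 516.605  -114.9139]]
```

View pics/s3.png

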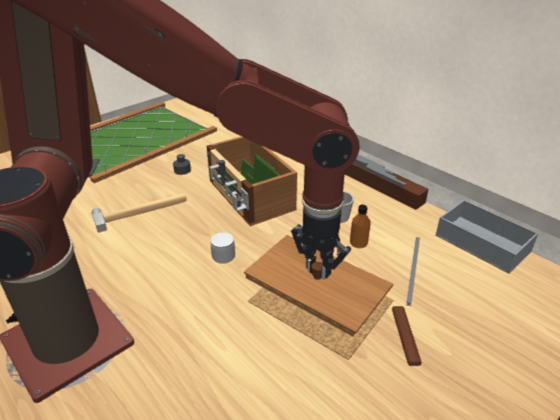

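View pics/t3c.png

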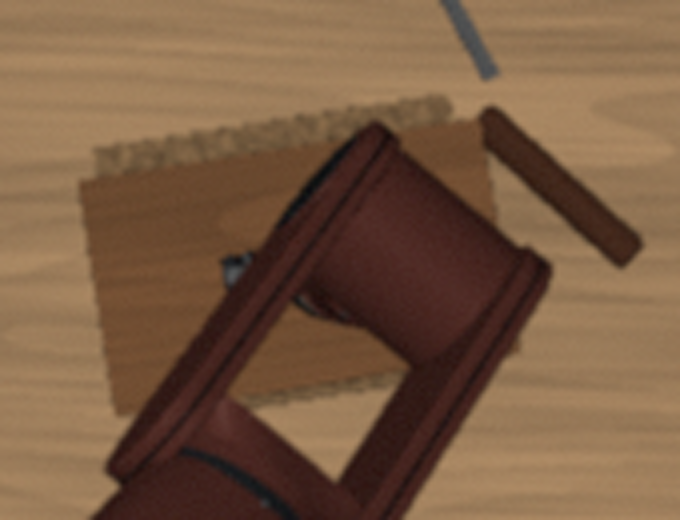

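The lid is level over the mat with its top at z≈0.072, so about 50 mm remain. The gap to the lathekin should end up about 9 mm.

Emit:
jog_arm(motion=[0.2,0,0,-1,0,0,0,0.2,0,0,-1,0,0,0,0.2,0,0,-1,0,0,0,0.2,0,0,-0.8,0,0,0,0.2,0,0,-0.4,0,0,0,0.2,0,0,-0.3,0,0,0,0.2,0,0,0,0,0,0,0.2,0,0,0,0,0,0])

```text
t: 8.7
tool_pos: [0.4633, -0.2692, 0.0335]
tool_rot: [[-0.983, -0.182, 0.0], [-0.182, 0.983, -0.0], [-0.0, -0.0, -1.0]]
force: [-0.6, 0.0, -3.0]
width: 0.329
```

Emit:
jog_arm(motion=[0.2,0,0,-0.1,0,0,0,0.2,0,0,-0.1,0,0,0,0.2,0,0,-0.1,0,0,0,0.2,0,0,0,0,0,0])

```text
t: 9.1
tool_pos: [0.4629, -0.269, 0.0302]
tool_rot: [[-0.983, -0.182, -0.0], [-0.182, 0.983, 0.0], [0.0, 0.0, -1.0]]
force: [-0.3, -0.2, -4.4]
width: 0.332
```

Emit:
jog_arm(motion=[0.2,0,0,-0.1,0,0,0,0.2,0,0,-0.1,0,0,0,0.2,0,0,0,0,0,0,0.2,0,0,0,0,0,0])

```text
t: 9.5
tool_pos: [0.4631, -0.2691, 0.0283]
tool_rot: [[-0.983, -0.182, 0.0], [-0.182, 0.983, -0.0], [-0.0, -0.0, -1.0]]
force: [-0.4, 0.7, -3.6]
width: 0.33
```

Emit:
jog_arm(motion=[0.2,0,0,-0.1,0,0,0,0.2,0,0,0,0,0,0,0.2,0,0,0,0,0,0])

```text
t: 9.8
tool_pos: [0.4631, -0.2691, 0.0283]
tool_rot: [[-0.983, -0.182, -0.0], [-0.182, 0.983, -0.0], [0.0, -0.0, -1.0]]
force: [-3.5, 2.2, 5.4]
width: 0.33
```

The lid has touched down, with the force now +5 N. I'll release it and rise.

Emit:
jog_arm(motion=[0.45,0,0,0,0,0,0,0.6,0,0,0,0,0,0,0.8,0,0,0,0,0,0,1,0,0,0,0,0,0,1,0,0,0,0,0,0,1,0,0,0,0,0,0,1,0,0,1,0,0,0,1,0,0,2,0,0,0,1,0,0,4,0,0,0,1,0,0,4,0,0,0,1,0,0,4,0,0,0,1,0,0,4,0,0,0,1,0,0,2,0,0,0])

```text
t: 11.1
tool_pos: [0.4644, -0.27, 0.2427]
tool_rot: [[-0.983, -0.182, 0.005], [-0.182, 0.983, -0.004], [-0.004, -0.005, -1.0]]
force: [0.3, 0.3, -0.4]
width: 1.0
```

Emit:
jog_arm(motion=[1,0.1,1.2,0,0,0,-0.02,1,0.3,2.5,0,0,0,-0.034,1,0.3,2.5,0,0,0,-0.034,1,0.3,2.5,0,0,0,-0.034,1,0.3,2.5,0,0,0,-0.034,1,0.3,2.5,0,0,0,-0.034,1,0.3,2.5,0,0,0,-0.034,1,0.3,2.5,0,0,0,-0.034,1,0.3,2.5,0,0,0,-0.034,1,0.3,2.5,0,0,0,-0.034,1,0.3,2.5,0,0,0,-0.034,1,0.1,1.2,0,0,0,-0.033,1,0,0,0,0,0,0,1,0,0,0,0,0,0])

```text
t: 12.5
tool_pos: [0.495, 0.0048, 0.2378]
tool_rot: [[-0.978, 0.207, 0.001], [0.207, 0.978, -0.001], [-0.001, -0.0, -1.0]]
force: [-0.4, -0.9, 0.2]
width: 0.998
```

```bash
python3 - <<'E'
from h import *
np.set_printoptions(precision=4,suppress=True)
im,d=grab('top','t4');im2,_=grab('side','s4')
P=cloud('top',d)
cv2.imwrite('pics/t4c.png',cv2.resize(im[130:300,150:460,::-1],None,fx=2.5,fy=2.5,interpolation=cv2.INTER_CUBIC))
cv2.imwrite('pics/s4c.png',cv2.resize(im2[120:230,190:310,::-1],None,fx=5,fy=5,interpolation=cv2.INTER_CUBIC))
m=np.zeros(d.shape,bool);m[208:222,208:226]=1
k=m&(P[...,2]>.145)&(P[...,2]<.17);v,u=np.nonzero(k);print(u.mean(),v.mean(),P[k].mean(0),(P[k].max(0)+P[k].min(0))/2,onz('top',u.mean(),v.mean(),.158))
m=(P[...,1]<-.1)&(P[...,1]>-.45)&(P[...,2]>.012)&(P[...,2]<.035)&(P[...,0]<.6)&(P[...,0]>.3)
m&=np.arange(560)[None]<420
q=P[m];R=cv2.minAreaRect((q[:,:2]*1000).astype(np.float32));print(R,np.median(q[:,2]))
E
```

```text
216.8421052631579 214.78947368421052 [0.5288 0.1525 0.1563] [0.5283 0.1524 0.1586] [0.5287 0.1523 0.158 ]
((481.5061340332031, -269.5688171386719), (207.30018615722656, 294.3548278808594), 8.977335929870605) 0.021086209959846336
```

View pics/t4c.png

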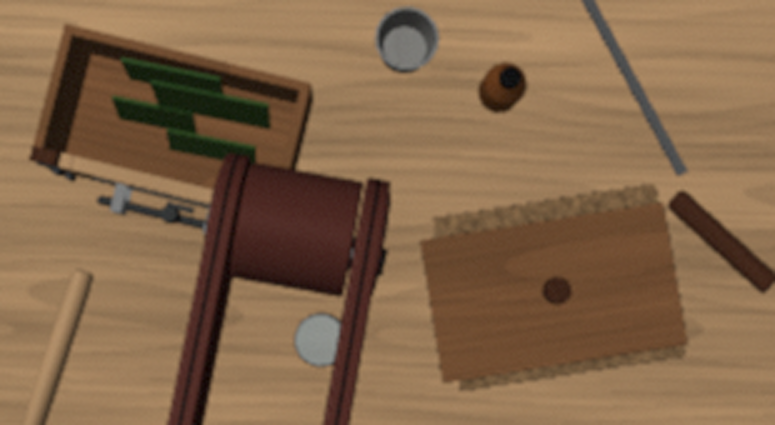

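View pics/s4c.png

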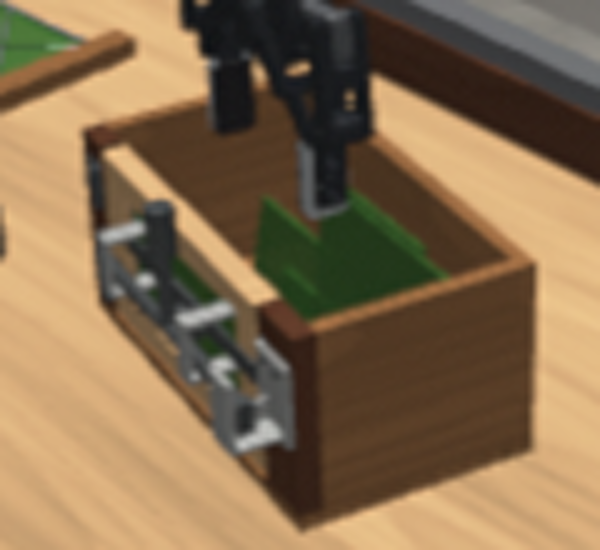

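The lid lies flat on the mat, with its knob at crop (557,290), about 9 mm clear of the lathekin. The gate is still shut and the bolt knob is at about (0.5285, 0.1523).

Emit:
jog_arm(motion=[1,0.3,1.3,0,0,0,0,1,0.5,2.4,0,0,0,0,1,0.6,2.4,0,0,0,0,1,0.6,2.4,0,0,0,0,1,0.6,2.4,0,0,0,0,1,0.4,2.4,0,0,0,0,1,0.35,1.45,0,0,0,0,1,0,0,0,0,0,0,1,0,0,0,0,0,0,1,0,0,0,0,0,0])

```text
t: 13.6
tool_pos: [0.5285, 0.1517, 0.2372]
tool_rot: [[-0.978, 0.209, -0.0], [0.209, 0.978, -0.0], [0.0, -0.0, -1.0]]
force: [-0.6, 0.2, 0.1]
width: 1.003
```

Emit:
jog_arm(motion=[1,0,0,-1.5,0,0,0,1,0,0,-2,0,0,0,1,0,0,-2,0,0,0,1,0,0,-2,0,0,0,1,0,0,-2,0,0,0,1,0,0,-1,0,0,0,1,0,0,-0.5,0,0,0,1,0,0,0,0,0,0])

```text
t: 14.4
tool_pos: [0.5282, 0.1521, 0.1267]
tool_rot: [[-0.978, 0.209, -0.001], [0.209, 0.978, -0.0], [0.001, -0.0, -1.0]]
force: [-1.1, 0.9, -0.5]
width: 1.001
```

```bash
python3 - <<'E'
from h import *
im2,_=grab('side','s5')
cv2.imwrite('pics/s5c.png',cv2.resize(im2[100:230,180:310,::-1],None,fx=4.5,fy=4.5,interpolation=cv2.INTER_CUBIC))
E
```

```text
(no output)
```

View pics/s5c.png

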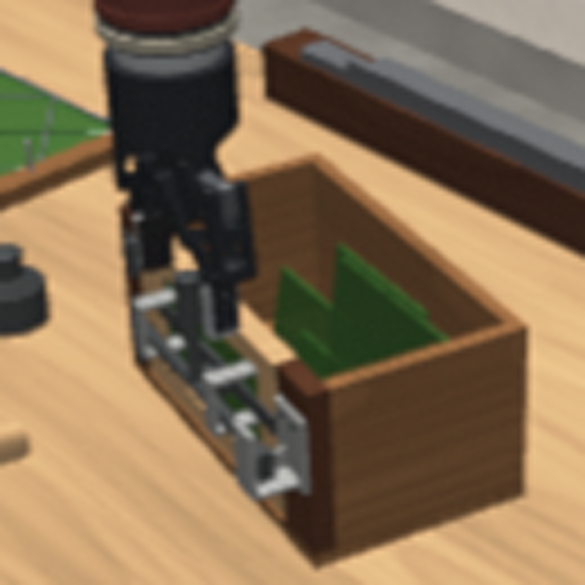

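The knob at crop (188,300) is between the fingers at (152,250) and (222,310). Closing.

Emit:
jog_arm(motion=[0.05,0,0,0,0,0,0,0.05,0,0,0,0,0,0,0.05,0,0,0,0,0,0,0.05,0,0,0,0,0,0,0.05,0,0,0,0,0,0,0.05,0,0,0,0,0,0,0.05,0,0,0,0,0,0,0.05,0,0,0,0,0,0,0.05,0,0,0,0,0,0,0.05,0,0,0,0,0,0], force=50)

```text
t: 15.45
tool_pos: [0.5288, 0.1525, 0.1277]
tool_rot: [[-0.978, 0.208, 0.001], [0.208, 0.978, 0.0], [-0.001, 0.0, -1.0]]
force: [-0.7, -0.6, 4.3]
width: 0.192
```

Emit:
jog_arm(motion=[0.05,0,0,0.3,0,0,0,0.05,0,0,0.3,0,0,0,0.05,0,0,0.3,0,0,0,0.05,0,0,0.3,0,0,0,0.05,0,0,0.3,0,0,0,0.05,0,0,0,0,0,0,0.05,0,0,0,0,0,0])

```text
t: 16.15
tool_pos: [0.5285, 0.1525, 0.1423]
tool_rot: [[-0.978, 0.208, 0.0], [0.208, 0.978, 0.0], [-0.0, 0.0, -1.0]]
force: [0.7, -0.3, -1.8]
width: 0.194
```

```bash
python3 - <<'E'
from h import *
im2,_=grab('side','s6')
cv2.imwrite('pics/s6c.png',cv2.resize(im2[100:230,180:310,::-1],None,fx=4.5,fy=4.5,interpolation=cv2.INTER_CUBIC))
E
```

```text
(no output)
```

View pics/s6c.png

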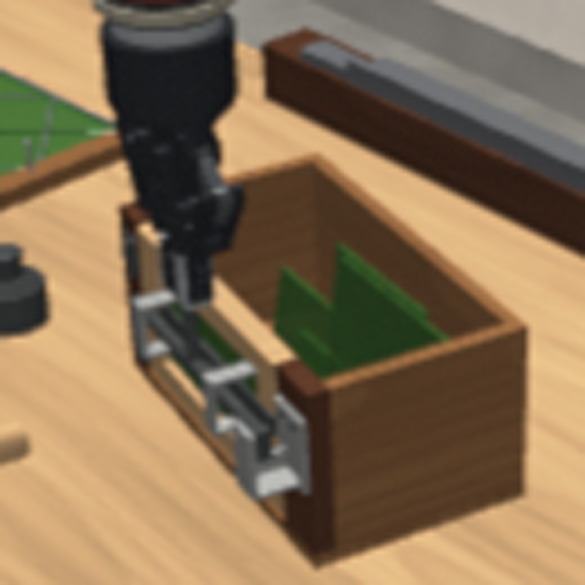

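The rod has risen: its nose at crop (265,435) now stands clear over the keeper. Next I draw it along the gate.

Emit:
jog_arm(motion=[0.05,0.06,0.29,0,0,0,0,0.05,0.06,0.29,0,0,0,0,0.05,0.06,0.29,0,0,0,0,0.05,0.07,0.3,0,0,0,0,0.05,0.06,0.29,0,0,0,0,0.05,0.06,0.29,0,0,0,0,0.05,0.06,0.29,0,0,0,0,0.05,0.07,0.3,0,0,0,0,0.05,0.06,0.29,0,0,0,0,0.05,0.06,0.29,0,0,0,0,0.05,0.06,0.29,0,0,0,0,0.05,0.07,0.3,0,0,0,0,0.05,0,0,0,0,0,0,0.05,0,0,0,0,0,0])

```text
t: 17.6
tool_pos: [0.5361, 0.1881, 0.1424]
tool_rot: [[-0.978, 0.208, 0.0], [0.208, 0.978, 0.001], [-0.0, 0.001, -1.0]]
force: [1.1, 1.5, -0.9]
width: 0.194
```

```bash
python3 - <<'E'
from h import *
im2,_=grab('side','s7')
cv2.imwrite('pics/s7c.png',cv2.resize(im2[100:230,180:310,::-1],None,fx=4.5,fy=4.5,interpolation=cv2.INTER_CUBIC))
E
```

```text
(no output)
```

View pics/s7c.png

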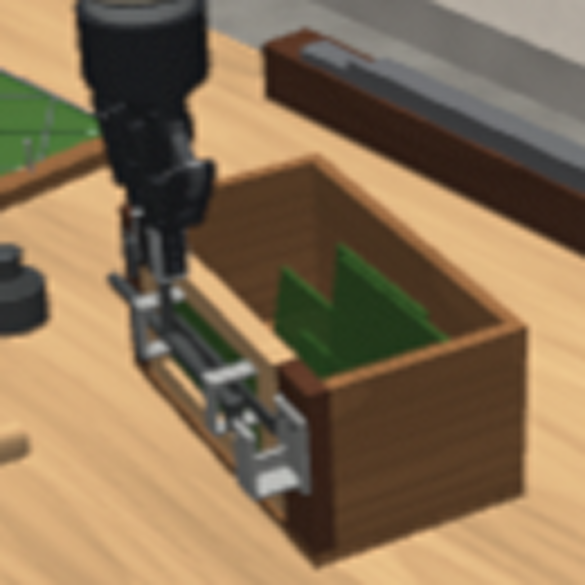

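The bolt is drawn about 36 mm and its nose, at crop (235,400), is clear of the lip. Next I work out the swing arc.

```bash
python3 - <<'E'
from h import *
np.set_printoptions(precision=3,suppress=True)
H=np.array([.578,.280]);r=np.array([.5361,.1881])-H
yaw=-.2106;c,s=np.cos(yaw),np.sin(yaw);print('box',np.array([[c,s],[-s,c]])@r)
p=r
for i in range(1,13):
    t=-.0255*i;q=np.array([[np.cos(t),-np.sin(t)],[np.sin(t),np.cos(t)]])@r
    print((q-p)*100);p=q
print(p+H)
E
```

```text
box [-0.022 -0.099]
[-0.233  0.11 ]
[-0.23   0.116]
[-0.227  0.122]
[-0.224  0.127]
[-0.221  0.133]
[-0.217  0.139]
[-0.213  0.144]
[-0.21   0.149]
[-0.206  0.155]
[-0.202  0.16 ]
[-0.198  0.165]
[-0.193  0.17 ]
[0.51  0.205]
```

Emit:
jog_arm(motion=[0.05,-0.23,0.11,0,0,0,-0.0255,0.05,-0.23,0.12,0,0,0,-0.0255,0.05,-0.23,0.12,0,0,0,-0.0255,0.05,-0.22,0.13,0,0,0,-0.0255,0.05,-0.22,0.13,0,0,0,-0.0255,0.05,-0.22,0.14,0,0,0,-0.0255,0.05,-0.21,0.14,0,0,0,-0.0255,0.05,-0.21,0.15,0,0,0,-0.0255,0.05,-0.21,0.15,0,0,0,-0.0255,0.05,-0.2,0.16,0,0,0,-0.0255,0.05,-0.2,0.16,0,0,0,-0.0255,0.05,-0.19,0.17,0,0,0,-0.0255,0.05,0,0,0,0,0,0,0.05,0,0,0,0,0,0,0.05,0,0,0,0,0,0])

```text
t: 19.15
tool_pos: [0.5103, 0.2043, 0.1423]
tool_rot: [[-0.87, 0.493, -0.0], [0.493, 0.87, -0.0], [-0.0, -0.0, -1.0]]
force: [3.9, -1.4, -0.7]
width: 0.197
```

```bash
python3 - <<'E'
from h import *
im2,_=grab('side','s8');im,d=grab('top','t8')
cv2.imwrite('pics/s8c.png',cv2.resize(im2[90:230,170:310,::-1],None,fx=4.2,fy=4.2,interpolation=cv2.INTER_CUBIC))
cv2.imwrite('pics/t8c.png',cv2.resize(im[130:245,150:285,::-1],None,fx=5,fy=5,interpolation=cv2.INTER_CUBIC))
E
```

```text
(no output)
```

View pics/s8c.png

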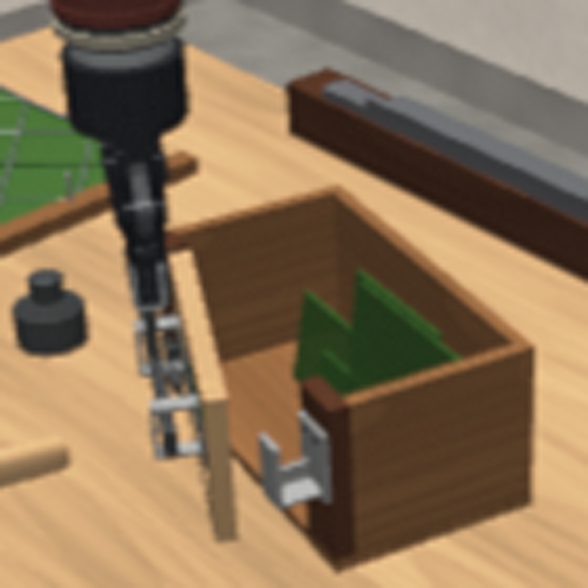

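View pics/t8c.png

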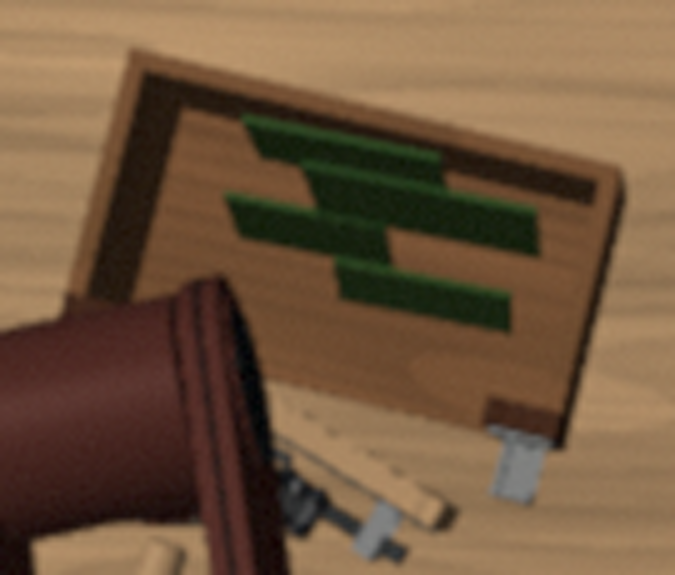

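```bash
python3 - <<'E'
from h import *
np.set_printoptions(precision=4,suppress=True)
f=lambda a,b:onz('top',150+a/5-.4,130+b/5-.4,.123)[:2]
o=np.array([.6288,.160]);yaw=-.2106;R=np.array([[np.cos(yaw),-np.sin(yaw)],[np.sin(yaw),np.cos(yaw)]])
for c in((430,528),(455,510)):
    b=R.T@(f(*c)-o);print(f(*c),b, np.hypot(*(b-[-.075,-.090])),np.arctan2(-(b[0]+.075),.106-b[1]))
# side: upper outer corner at crop (203,402)
b=R.T@(onz('side',170+203/4.2,90+402/4.2,.123)[:2]-o);print('side',b,np.arctan2(-(b[0]+.075),.106-b[1]))
b=R.T@(onz('side',170+228/4.2,90+402/4.2,.123)[:2]-o);print('side inner',b)
s=readout.state();print(s['t'],s['tool_pos'],s['joint_vel'],s['force'])
E
```

```text
[0.4785 0.1054] [-0.1356 -0.0848] 0.06079575887289957 0.307370568838594
[0.4883 0.0926] [-0.1233 -0.0953] 0.048549900722773584 0.23530943057324413
side [-0.1356 -0.0906] 0.29909040532426157
side inner [-0.1224 -0.0985]
19.25 [0.5104 0.2043 0.1423] [-0.0014  0.0006 -0.0013  0.0017 -0.0012  0.0001] [ 4.2858 -0.1321 -0.9275]
```

The gate's free corner gives about 0.30 rad, a 60 mm gap. I'll hold briefly to check for creep, then hand in.

Emit:
jog_arm(motion=[0.05,0,0,0,0,0,0,0.05,0,0,0,0,0,0,0.05,0,0,0,0,0,0,0.05,0,0,0,0,0,0,0.05,0,0,0,0,0,0,0.05,0,0,0,0,0,0,0.05,0,0,0,0,0,0,0.05,0,0,0,0,0,0,0.05,0,0,0,0,0,0,0.05,0,0,0,0,0,0])

```text
t: 20.25
tool_pos: [0.5103, 0.2044, 0.1423]
tool_rot: [[-0.87, 0.493, -0.0], [0.493, 0.87, -0.0], [0.0, -0.0, -1.0]]
force: [3.5, -1.3, -2.0]
width: 0.191
```

```bash
python3 - <<'E'
from h import *
a=np.load('pics/s8.npz')['im'].astype(int);im2,_=grab('side','s9');e=abs(a-im2).sum(-1)
print(e[90:230,170:310].max(),(e>60).sum(), readout.state()['force'])
cv2.imwrite('pics/s9d.png',im2[:,:,::-1])
E
```

```text
59 1 [ 3.66381272 -2.04272633 -2.35536903]
```

View pics/s9d.png

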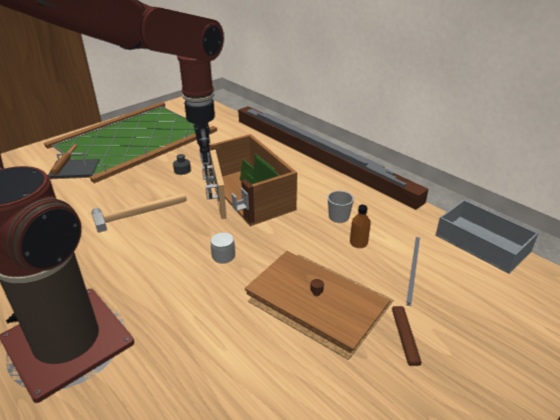

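The gate holds still and ajar at (222,200), the lid lies flat on the mat with its knob at (316,287), and the bystanders haven't moved.

```bash
python3 -c "
from cell import bot
print(bot.close_job())"
```

```text
the job is handed in; nothing more can be done
None
```

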